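# Sort sprung buffers by feel

### The job

Some of the three sprung buffers lying in a row on the plywood board have worn, soft springs: squeeze them lengthwise between the fingers to feel which, but gently, with no more than about 15 N, as harder squeezing damages them. Put every buffer whose spring is still firm in the green-lined tray and every soft one in the red-lined tray, each lying flat on the tray's floor and let go. Leave the other things on the table alone.

Things in the scene. Friction and masses are not known exactly. Their poses are not given: they have to be found in the camera images.
- left_place (a point): where the left buffer (of the three in a row) lies at the start: its centre, 26 mm over the table and 16 mm over the fixed plywood board (10 mm thick, 84 x 300 mm) it lies on, true to 3 mm and 0.06 rad. x runs along the buffer towards its brass head, z up. The three are 100 mm apart. A buffer: square aluminium barrel 32x32 mm, 36 mm long, with a brass-headed plunger standing 20 mm out of one end; 56 mm long in all, 0.1 kg
- middle_place (a point): where the middle buffer (of the three in a row) lies at the start: its centre, 26 mm over the table and 16 mm over the fixed plywood board (10 mm thick, 84 x 300 mm) it lies on, true to 3 mm and 0.06 rad. x runs along the buffer towards its brass head, z up. The three are 100 mm apart. The brass heads are 24 mm across, centred 16 mm up; squeezed between head and barrel end a plunger goes in by at most 10 mm. All three look alike
- right_place (a point): where the right buffer (of the three in a row) lies at the start: its centre, 26 mm over the table and 16 mm over the fixed plywood board (10 mm thick, 84 x 300 mm) it lies on, true to 3 mm and 0.06 rad. x runs along the buffer towards its brass head, z up. The three are 100 mm apart. A firm spring gives 2 to 3 mm under 10 N; a soft one begins at 1 N and is fully in (10 mm) at 5 N. At least one is soft, at least one firm
- green_tray_floor (a point): centre of the inner floor (5 mm above the table) of the shallow wooden tray lined in green, for firm buffers; fixed to the table; 150 mm along its x, 140 mm along its y, walls 5 mm thick and 22 mm high over the table (inside 140 x 130 mm); z up. Two buffers fit side by side, both along x, at y = +32 and -32 mm
- red_tray_floor (a point): centre of the inner floor (5 mm above the table) of the shallow wooden tray lined in red, for worn, soft buffers; fixed to the table; 150 mm along its x, 140 mm along its y, walls 5 mm thick and 22 mm high over the table (inside 140 x 130 mm); z up. Two buffers fit side by side, both along x, at y = +32 and -32 mm
- eyelet_tin: small round grey tin with a blue label, 67 mm across, 28 mm tall; origin at the centre of its underside; bystander
- sanding_block: brown sanding block, 57x100x31 mm; origin at the centre of its underside; bystander
- spectacles: dark red spectacles, 144x138x44 mm; origin at the centre of their underside; bystander

How it is judged:
On the way:
1. a soft buffer's plunger is squeezed in by at least 4 mm (value of joint soft_buffer_plunger above 0.004 m), for 0.2 s.
At the end, for the whole second after the job is handed in: both firm buffers lie in the green-lined tray and the soft one in the red-lined tray: the centre of each within 62 mm (along the tray's x) and 57 mm (along its y) of the tray's middle and 8 to 22 mm above its floor, at rest (under 0.02 m/s) (x of firm_buffer_a_mid in the frame of green_tray_floor between -0.062 and 0.062 m and y of firm_buffer_a_mid in the frame of green_tray_floor between -0.057 and 0.057 m and z of firm_buffer_a_mid in the frame of green_tray_floor between 0.008 and 0.022 m and linear speed of each of firm_buffer_a, soft_buffer, firm_buffer_b below 0.02 m/s and x of soft_buffer_mid in the frame of red_tray_floor between -0.062 and 0.062 m and y of soft_buffer_mid in the frame of red_tray_floor between -0.057 and 0.057 m and z of soft_buffer_mid in the frame of red_tray_floor between 0.008 and 0.022 m and x of firm_buffer_b_mid in the frame of green_tray_floor between -0.062 and 0.062 m and y of firm_buffer_b_mid in the frame of green_tray_floor between -0.057 and 0.057 m and z of firm_buffer_b_mid in the frame of green_tray_floor between 0.008 and 0.022 m); the robot touches nothing.
It fails at once if a buffer is squeezed or pressed by the fingers with more than 25 N from each finger (50 N over both) (contact force between the fingers and firm_buffer_a above 50 N or contact force between the fingers and soft_buffer above 50 N or contact force between the fingers and firm_buffer_b above 50 N).
It fails at once if the tin, the sanding block or the spectacles are moved by more than 25 mm (distance of any of eyelet_tin, sanding_block, spectacles from where it was at the start of the episode above 0.025 m).
It also fails if it takes over 64 s, if anything falls off the work surface, if the arm or the gripper's body presses on something with over 40 N, if the wrist force passes 120 N, or if a joint passes its speed limit or range.

### The arm

A 7-joint arm with a two-finger parallel gripper is mounted at the origin on a cart in front of the work surface, level with it; the furniture and walls round the work are solid. World frame = base frame: x ahead of the robot, y to its left, z up, the work surface at z = 0. Lengths are in m, angles in rad, forces in N, time in s.
With the tool pointing down it reaches from about 0.425 to 0.875 m from the base axis. Payload 4.7 kg.
Tool frame: the origin (TCP) lies at the very end of the fingers, on their centre line; the grasp point (between the pads) lies 19 mm behind it; z points along the fingers, y is the line along which they close (so a half turn about z gives the same grasp; the last joint's range is limited). The gripper opens to 87 mm and grips with 3 to 60 N. Pads are 19 mm wide; open, the fingers measure 117 mm over their backs; the gripper's body (75 mm by 190 mm) begins 51 mm behind the grasp point.
Start: joints at [-1.176, 0.321, -0.07, 1.45, 0.023, 1.371, -0.057], TCP at [0.242, 0.603, 0.223] pointing down, gripper open.
Joint ranges: [-2.86, 2.86], [-0.3, 2.09], [-1.38, 1.24], [0.06, 2.45], [-1.56, 4.7], [0.09, 2.05], [-2.69, 2.69]. Speed limits (rad/s): [2.57, 2.57, 3.14, 3.14, 3.14, 3.14, 3.14].

### API

Orientations are given as a rotation vector (axis times angle).
In Python, from bench import ctrl, get_image, job gives the robot as it stands.
- The arm moves only by the shell command python3 -m crank 'ROWS' [FORCE]. ROWS is JSON, a list that holds one entry, the list of rows, each a list of 5 numbers: the shift along the tool's x, y, z in mm, then the turn about the tool's z in rad, then the closure, from -1 (fully open) to 1 (shut), so that 0 is half open. A call has 1 to 10 rows; each row shifts and turns the commanded pose from where the row before left it, along the tool's axes as they then stand; what a row does not reach is not made up. A row lasts 1/12 s, in which the tool goes at most 41.7 mm and 7.16 degrees, less where a joint would pass 70% of its speed; a pose out of reach is approached as far as the arm can. A call with a gripper value outside its range is refused whole. The fingers move at their own pace and stop on an object; FORCE is the grip in N (left out, the last holds). Time passes only in rows, so rows that do not move let the fingers close. It gives the time, the measured TCP pose, the force, the opening and the grip force at its end, in the units of the state.
- ctrl.get_state(): the state, without advancing time (a new reading comes with each control period).
- get_image(name): name is "scene" or "top" or "wrist"; returns a dict with "pixels" (384x512x3 uint8, red, green, blue), "fx", "fy", "cx", "cy" (pixels), "T" (4x4, takes a point from camera to world coordinates); the wrist camera has in their place "T_tool_cam" (4x4, takes a point from camera to tool coordinates, whose origin is the TCP and whose axes are the flange's). Camera axes: x right, y down, z forward; pixel columns grow to the right and rows downward; lengths in m; the calibration is good to about 2 mm. A picture is of the moment at which its call begins: read the wrist's pose just before it. There is no depth.
- job.close_job(): hands the job in; it is judged then, once.
The state is a dict: "time": time; "joint_positions": joint angles; "qd": joint speeds; "joint_torque": joint torques, N m; "position": TCP position; "tool_rot": TCP orientation; "ft_force": force on the tool from outside, world axes, zero at the start; "torque": the same for the moment, N m; "grip_width": opening from 0.0 (shut) to 1.0 (fully open); "grip_force": force on a finger pad.
Only numpy, scipy, OpenCV 4.12 (cv2) and the standard library are available. Lean on these libraries where they do the work, as an engineer would, in place of code of your own. Each camera call takes 0.05 s, during which the arm holds its last target. There are 200 camera calls.

## Working session

There is one attempt and no reset: what is moved stays moved. The work goes in short steps, Python scripts to look and compute and a shell command to move; the robot and the scene stay as the last step left them, time stands still between calls to the robot, and variables do not carry over. Pictures are saved under pics/ and viewed, at most 12 in all, crops included, and the job is handed in when it is done.

```bash
mkdir -p pics; ls; python3 - <<'E'
from bench import ctrl,get_image
import cv2
s=ctrl.get_state(); print({k:s[k] for k in('time','position','tool_rot','grip_width')})
for n in('top','scene'):
    d=get_image(n); cv2.imwrite(f'pics/{n}0.png',d['pixels'][:,:,::-1]); print(n,d['fx'],d['cx'],d['cy'],d['T'])
E
```

```text
pics
{'time': 0.0, 'position': array([0.2414137 , 0.60290631, 0.22144551]), 'tool_rot': array([-5.94367691e-01, -3.08460044e+00,  3.02457549e-03]), 'grip_width': 0.9984812972575322}
top 396.3952456438454 251.8475998165646 188.842021171937 [[-0.00445647 -0.99091285  0.13443166  0.41787797]
 [-0.99998607  0.00479607  0.00220243 -0.28334763]
 [-0.00282716 -0.13441997 -0.99092042  1.17342072]
 [ 0.          0.          0.          1.        ]]
scene 421.63132558592446 257.8596711570672 182.36978158277162 [[-5.20692876e-01 -5.85633079e-01  6.21218822e-01 -2.13919009e-01]
 [-8.53743985e-01  3.56858338e-01 -3.79174544e-01  1.64734341e-01]
 [ 3.70039411e-04 -7.27795317e-01 -6.85794313e-01  8.85922063e-01]
 [ 0.00000000e+00  0.00000000e+00  0.00000000e+00  1.00000000e+00]]
```

View pics/top0.png

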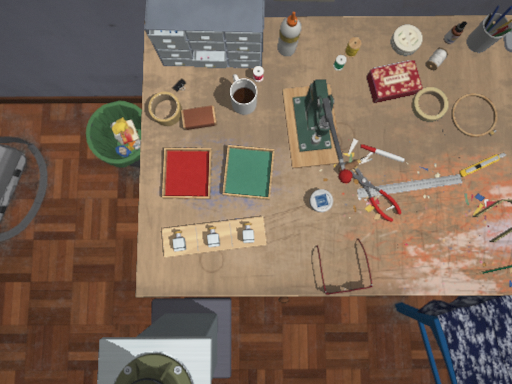

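View pics/scene0.png

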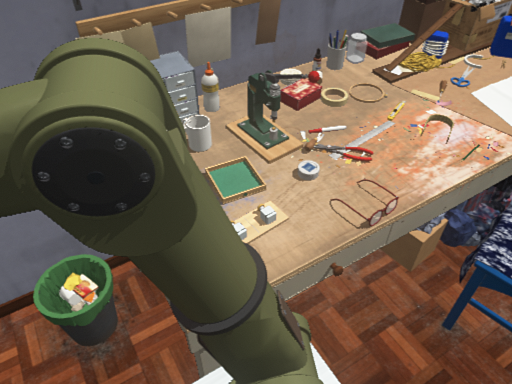

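The top view shows the red tray at about (187,173), the green tray at (248,172), and the three buffers at (178,241), (212,238) and (248,233). The tin is at (320,200), the block at (198,118) and the spectacles at (342,268). In the scene view the arm hides the left part of the board.

```bash
cat > h.py <<'E'
import numpy as np,cv2
from bench import ctrl,get_image
from scipy.spatial.transform import Rotation as R
def tcp():
    s=ctrl.get_state(); T=np.eye(4); T[:3,:3]=R.from_rotvec(s['tool_rot']).as_matrix(); T[:3,3]=s['position']; return T
def shot(n):
    P=tcp(); d=get_image(n)
    d['T']=P@d['T_tool_cam'] if n=='wrist' else d['T']; d['bgr']=d['pixels'][:,:,::-1].copy(); return d
def ray(d,u,v):
    r=d['T'][:3,:3]@[(u-d['cx'])/d['fx'],(v-d['cy'])/d['fy'],1]; return d['T'][:3,3],r/np.linalg.norm(r)
def plane(d,u,v,z):
    o,r=ray(d,u,v); return o+r*(z-o[2])/r[2]
def tri(rs):
    A=sum(np.eye(3)-np.outer(r,r) for o,r in rs); b=sum((np.eye(3)-np.outer(r,r))@o for o,r in rs); return np.linalg.solve(A,b)
E
python3 - <<'E'
from h import *
d=shot('top'); c=d['bgr'][135:260,150:280]
cv2.imwrite('pics/c1.png',cv2.resize(c,None,fx=4.6,fy=4.6,interpolation=cv2.INTER_CUBIC))
hsv=cv2.cvtColor(d['bgr'],cv2.COLOR_BGR2HSV)
for n,lo,hi in(('red',(0,200,90),(6,255,255)),('green',(65,100,60),(90,255,255))):
    m=cv2.inRange(hsv,lo,hi); m[:140]=0;m[210:]=0;m[:,:155]=0;m[:,280:]=0
    k=max(cv2.findContours(m,0,2)[0],key=cv2.contourArea); r=cv2.minAreaRect(k); print(n,r)
    p=[plane(d,*q,.005)[:2] for q in cv2.boxPoints(r)]; print(np.round(np.mean(p,0),3),np.round(p,3).tolist())
for u,v in((178,240),(212,237),(248,232)): print(plane(d,u,v,.03).round(3))
print(get_image('wrist')['T_tool_cam'].round(3))
E
```

```text
Traceback (most recent call last):
ValueError: max() iterable argument is empty
```

View pics/c1.png

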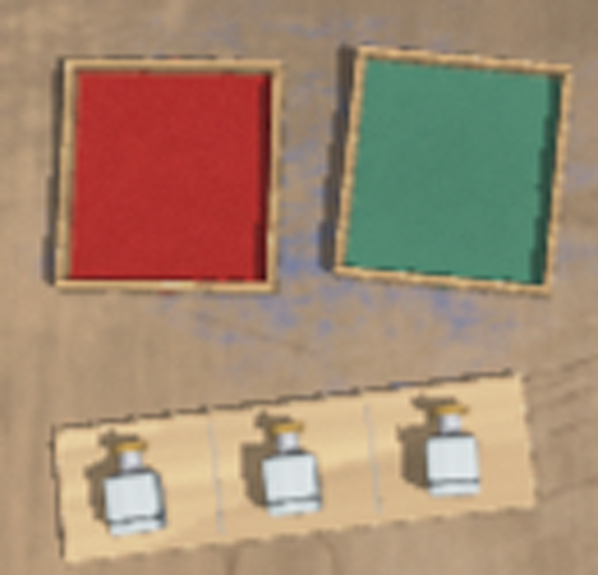

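The crop shows all three brass heads pointing up, roughly world +x, with each barrel below its head. The trays' long sides also run up the image.

```bash
python3 - <<'E'
from h import *
d=shot('top'); b=d['bgr'].astype(int); B,G,Rr=b[...,0],b[...,1],b[...,2]
z=np.zeros(B.shape,bool); z[140:212,155:280]=1
for n,m in(('red',(Rr>2*G)&(Rr>80)),('green',(G>Rr+25))):
    k=max(cv2.findContours((m&z).astype(np.uint8),0,2)[0],key=cv2.contourArea); r=cv2.minAreaRect(k)
    p=np.array([plane(d,*q,.005)[:2] for q in cv2.boxPoints(r)])
    print(n,np.round(r[0],1),p.mean(0).round(3),p.round(3).tolist(),[round(np.degrees(np.arctan2(*(e[::-1]))),1) for e in np.diff(p,axis=0)])
for u,v in((178.5,240),(212.5,237),(248,232)): print(plane(d,u,v,.03).round(3))
print(get_image('wrist')['T_tool_cam'].round(3), tcp().round(3))
E
```

```text
red [186.5 173. ] [ 0.626 -0.085] [[0.693, -0.019], [0.692, -0.149], [0.559, -0.15], [0.559, -0.023]] [np.float64(-90.3), np.float64(-179.4), np.float64(89.7)]
green [248.  171.9] [ 0.628 -0.269] [[0.566, -0.2], [0.702, -0.212], [0.69, -0.339], [0.554, -0.325]] [np.float64(-5.0), np.float64(-95.8), np.float64(174.1)]
[ 0.426 -0.07   0.03 ]
[ 0.434 -0.167  0.03 ]
[ 0.448 -0.269  0.03 ]
[[ 0.    -0.955 -0.297  0.082]
 [ 1.     0.    -0.     0.   ]
 [ 0.    -0.297  0.955 -0.162]
 [ 0.     0.     0.     1.   ]] [[-0.928  0.372 -0.     0.242]
 [ 0.372  0.928 -0.001  0.603]
 [-0.    -0.001 -1.     0.222]
 [ 0.     0.     0.     1.   ]]
```

```bash
python3 -m crank '[[[0,0,0,0.12,-1],[0,0,0,0.12,-1],[0,0,0,0.12,-1],[0,0,0,0.12,-1],[0,0,0,0.12,-1],[0,0,0,0.12,-1],[0,0,0,0.12,-1],[0,0,0,0.12,-1],[0,0,0,0.12,-1],[0,0,0,0,-1]]]' 8
python3 -m crank '[[[-36,16,0,0,-1],[-36,16,0,0,-1],[-36,16,0,0,-1],[-36,16,0,0,-1],[-36,16,0,0,-1],[-36,16,0,0,-1],[-36,16,0,0,-1],[-36,16,0,0,-1],[-36,16,0,0,-1],[-36,16,0,0,-1]]]'
python3 -m crank '[[[-36,16,0,0,-1],[-36,16,0,0,-1],[-37,-2,0,0,-1],[-37,-2,0,0,-1],[-37,-2,0,0,-1],[-37,-2,0,0,-1],[-37,-2,0,0,-1],[-37,-2,0,0,-1],[-37,-2,0,0,-1],[0,0,0,0,-1]]]'
python3 - <<'E'
from h import *
d=shot('wrist');print(tcp().round(3),d['fx'],ctrl.get_state()['joint_positions']);cv2.imwrite('pics/w1.png',d['bgr']);np.savez('w1.npz',**d)
E
```

```text
time: 1.08
position: [0.2416, 0.6034, 0.2224]
tool_rot: [2.099, 2.337, -0.0]
ft_force: [-0.2, -0.1, 0.4]
grip_width: 0.999
grip_force: 0.0
time: 1.92
position: [0.4408, 0.2614, 0.2228]
tool_rot: [-2.091, -2.344, -0.001]
ft_force: [0.7, -0.2, 0.2]
grip_width: 1.002
grip_force: 0.0
time: 2.75
position: [0.4939, -0.073, 0.2233]
tool_rot: [2.103, 2.329, -0.002]
ft_force: [-0.7, 0.7, 0.8]
grip_width: 0.993
grip_force: 0.0
[[-0.105  0.994  0.001  0.494]
 [ 0.994  0.105 -0.001 -0.069]
 [-0.001  0.001 -1.     0.223]
 [ 0.     0.     0.     1.   ]] 325.7029204128434 [-0.5834904  -0.02595002  0.66373511  1.83786132  0.01727689  1.32311599
  0.18081417]
```

View pics/w1.png

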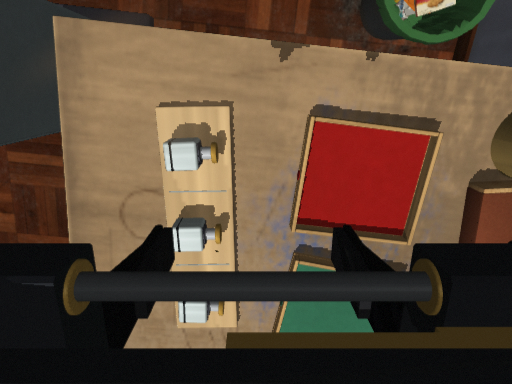

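The wrist view shows the left buffer at about (190,155) and the middle one at (197,235). The right buffer at (200,310) and the green tray are partly hidden by the gripper. I'll move about 110 mm to the right for a second view.

```bash
python3 -m crank '[[[-37,0,0,0,-1],[-37,0,0,0,-1],[-37,0,0,0,-1],[0,0,0,0,-1],[0,0,0,0,-1]]]'
python3 - <<'E'
from h import *
d=shot('wrist');print(tcp().round(3)[:3,3]);cv2.imwrite('pics/w2.png',d['bgr']);np.savez('w2.npz',**d)
w1=dict(np.load('w1.npz'))
def blobs(d,n):
    hsv=cv2.cvtColor(d['bgr'],cv2.COLOR_BGR2HSV); out=[]
    m=cv2.inRange(hsv,(0,0,150),(180,60,255)); m[:,300:]=0
    m=cv2.morphologyEx(m,cv2.MORPH_OPEN,np.ones((5,5)))
    for c in cv2.findContours(m,0,2)[0]:
        if cv2.contourArea(c)>250: out.append(cv2.minAreaRect(c))
    out.sort(key=lambda r:r[0][1]); print(n,[(np.round(r[0],1),np.round(r[1],1),round(r[2],1)) for r in out]); return out
a,b=blobs(w1,'w1'),blobs(d,'w2')
b_=cv2.inRange(cv2.cvtColor(d['bgr'],cv2.COLOR_BGR2HSV),(15,120,80),(28,255,255)); b_[:,300:]=0
n,_,st,ce=cv2.connectedComponentsWithStats(b_); print([(st[i].tolist(),ce[i].round(1)) for i in range(1,n) if st[i,4]>25])
E
```

```text
time: 3.22
position: [0.5064, -0.1756, 0.2225]
tool_rot: [2.097, 2.339, -0.001]
ft_force: [-0.1, 0.8, -0.6]
grip_width: 1.0
grip_force: 0.0
[ 0.507 -0.174  0.222]
w1 [(array([183.5, 156.5]), array([27., 25.]), 90.0), (array([190. , 239.5]), array([23., 22.]), 90.0), (array([195. , 312.5]), array([19., 20.]), 90.0)]
w2 [(array([176. ,  52.2]), array([33.9, 26.6]), 85.6), (array([183., 152.]), array([28., 24.]), 90.0), (array([188.5, 237.5]), array([23., 21.]), 90.0)]
[([205, 40, 10, 26, 152], array([209.1,  53.3])), ([292, 96, 8, 53, 203], array([296.7, 129.1])), ([210, 138, 8, 22, 118], array([213. , 149.4])), ([272, 180, 28, 92, 460], array([286.8, 224.1])), ([214, 225, 6, 19, 92], array([216.2, 235.3])), ([63, 271, 9, 43, 168], array([ 66.3, 292.7]))]
```

View pics/w2.png

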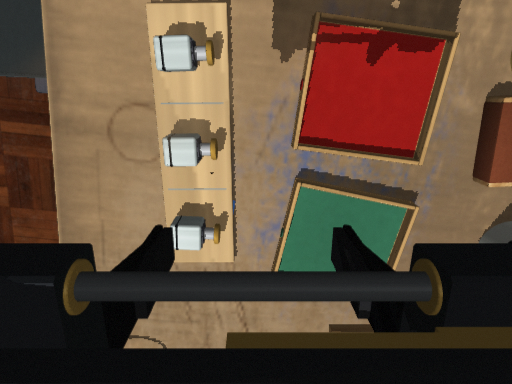

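The second view shows all three buffers, at (180,53), (187,150) and (193,235), with their brass heads at u≈210. The red tray is fully visible and the green one partly.

```bash
python3 - <<'E'
from h import *
ds=[dict(np.load(f'w{i}.npz')) for i in(1,2)]
def feat(d):
    hsv=cv2.cvtColor(d['bgr'],cv2.COLOR_BGR2HSV); out=[]
    for lo,hi,a0 in(((0,0,150),(180,60,255),250),((15,120,80),(28,255,255),50)):
        m=cv2.inRange(hsv,lo,hi); m[:,230:]=0; m[:,:150]=0
        if a0>100: m=cv2.morphologyEx(m,cv2.MORPH_OPEN,np.ones((5,5)))
        n,_,st,ce=cv2.connectedComponentsWithStats(m)
        out.append(sorted([c.tolist()+st[i].tolist() for i,c in enumerate(ce) if i and st[i,4]>a0],key=lambda c:c[1]))
    return out
f=[feat(d) for d in ds]
for k in(0,1): print([np.round(x,1).tolist() for x in f[0][k]])
for j,n in enumerate(('barrel','head')):
    for i in range(2):
        print(n,i,'tri',tri([ray(ds[v],*f[v][j][i][:2]) for v in(0,1)]).round(4))
    for i in range(3): print(n,i,'w2 plane',plane(ds[1],*f[1][j][i][:2],.038 if j==0 else .03).round(4))
for v in(0,1):
    b=ds[v]['bgr'].astype(int); m=((b[...,2]>2.5*b[...,1])&(b[...,2]>90)).astype(np.uint8); m[:, :285]=0;m[:,460:]=0
    k=max(cv2.findContours(m,0,2)[0],key=cv2.contourArea); q=cv2.approxPolyDP(k,10,True)[:,0]; r=cv2.boxPoints(cv2.minAreaRect(k))
    print('red',v,q.tolist(),[plane(ds[v],*p,.005)[:2].round(3).tolist() for p in q])
E
```

```text
[[183.6, 156.3, 171.0, 143.0, 26.0, 28.0, 661.0], [190.0, 239.4, 179.0, 228.0, 23.0, 24.0, 527.0], [195.2, 312.4, 185.0, 303.0, 21.0, 20.0, 409.0]]
[[213.6, 153.7, 210.0, 143.0, 9.0, 21.0, 111.0], [217.4, 235.4, 215.0, 225.0, 7.0, 19.0, 92.0], [220.7, 308.8, 218.0, 302.0, 6.0, 14.0, 67.0]]
barrel 0 tri [ 0.4194 -0.0694  0.0412]
barrel 1 tri [ 0.4307 -0.1671  0.0412]
barrel 0 w2 plane [ 0.4187 -0.0692  0.038 ]
barrel 1 w2 plane [ 0.4301 -0.1677  0.038 ]
barrel 2 w2 plane [ 0.441  -0.2689  0.038 ]
head 0 tri [ 0.45   -0.0659  0.0291]
head 1 tri [ 0.4614 -0.1627  0.0331]
head 0 w2 plane [ 0.45  -0.066  0.03 ]
head 1 w2 plane [ 0.4611 -0.1633  0.03  ]
head 2 w2 plane [ 0.4725 -0.266   0.03  ]
red 0 [[316, 122], [298, 217], [403, 229], [429, 136]] [[0.562, -0.022], [0.559, -0.141], [0.694, -0.144], [0.696, -0.025]]
red 1 [[445, 40], [415, 53], [395, 43], [372, 66], [368, 42], [316, 43], [301, 136], [414, 150]] [[0.697, -0.023], [0.668, -0.039], [0.644, -0.032], [0.625, -0.057], [0.615, -0.034], [0.56, -0.041], [0.559, -0.141], [0.694, -0.143]]
```

```bash
python3 -m crank '[[[7,-34,0,0,-1],[8,-35,20,0,-1],[0,0,38,0,-1],[0,0,38,0,-1],[0,0,38,0,-1],[0,0,38,0,-1],[0,0,20,0,-1],[0,0,0,0,-1],[0,0,0,0,-1]]]' 8
python3 - <<'E'
from h import *
d=shot('wrist');print(tcp().round(4));cv2.imwrite('pics/w3.png',d['bgr'])
E
```

```text
time: 4.02
position: [0.4359, -0.1651, 0.0301]
tool_rot: [-2.091, -2.342, 0.002]
ft_force: [-0.0, -0.3, 0.8]
grip_width: 1.002
grip_force: 0.0
[[-1.126e-01  9.936e-01  7.000e-04  4.373e-01]
 [ 9.936e-01  1.126e-01  2.000e-04 -1.657e-01]
 [ 1.000e-04  7.000e-04 -1.000e+00  3.140e-02]
 [ 0.000e+00  0.000e+00  0.000e+00  1.000e+00]]
```

View pics/w3.png

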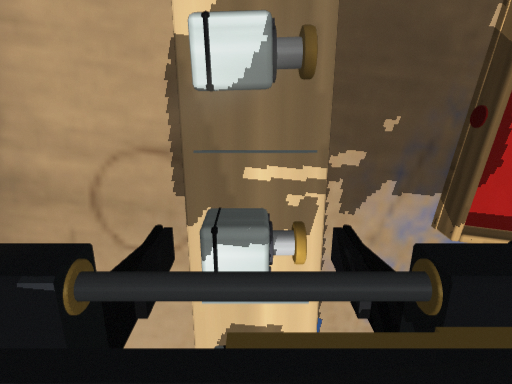

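The buffer sits between the open fingers: barrel end at u≈202, head at u≈307, fingers at u≈170 and u≈335. I'll lower the last 17 mm and squeeze gently.

```bash
python3 -m crank '[[[0,0,10,0,-1],[0,0,7,0,-0.8],[0,0,0,0,-0.6],[0,0,0,0,-0.5],[0,0,0,0,-0.4],[0,0,0,0,-0.35],[0,0,0,0,-0.3],[0,0,0,0,-0.26],[0,0,0,0,-0.22],[0,0,0,0,-0.18]]]' 8
python3 -m crank '[[[0,0,0,0,-0.14],[0,0,0,0,-0.1],[0,0,0,0,-0.06],[0,0,0,0,0],[0,0,0,0,0.05],[0,0,0,0,0.05]]]'
```

```text
time: 4.9
position: [0.4361, -0.1669, 0.0138]
tool_rot: [-2.096, -2.34, 0.0]
ft_force: [-2.1, -1.0, 4.0]
grip_width: 0.629
grip_force: 8.0
time: 5.4
position: [0.4361, -0.167, 0.0137]
tool_rot: [-2.096, -2.34, 0.0]
ft_force: [-2.5, 0.3, 4.9]
grip_width: 0.626
grip_force: 8.0
```

The middle buffer gave about 1.5 mm at 8 N (54.5 mm wide), so it is firm. I'll carry it lengthwise to the green tray.

```bash
python3 -m crank '[[[0,0,-10,0,0.05],[0,0,-20,0,0.05],[0,0,-25,0,0.05],[-10,22,0,0,0.05],[-18,35,0,0,0.05],[-18,36,0,0,0.05],[-18,36,0,0,0.05],[-18,36,0,0,0.05],[-9,21,0,0,0.05],[0,0,0,0.1,0.05]]]' 10
python3 -m crank '[[[0,0,0,0.106,0.05],[0,0,0,0,0.05],[0,0,0,0,0.05]]]'
python3 - <<'E'
from h import *
d=shot('wrist');T=tcp();print(T.round(4),np.degrees(np.arctan2(T[1,1],T[0,1])));cv2.imwrite('pics/w4.png',d['bgr'])
E
```

```text
time: 6.23
position: [0.6359, -0.2377, 0.0684]
tool_rot: [2.206, 2.231, -0.0]
ft_force: [-0.4, 0.5, -0.6]
grip_width: 0.619
grip_force: 10.0
time: 6.48
position: [0.6312, -0.2366, 0.0684]
tool_rot: [-2.322, -2.116, 0.001]
ft_force: [-0.2, 0.4, -0.4]
grip_width: 0.616
grip_force: 10.0
[[ 9.280e-02  9.957e-01 -1.000e-04  6.312e-01]
 [ 9.957e-01 -9.280e-02  1.000e-04 -2.365e-01]
 [ 0.000e+00 -1.000e-04 -1.000e+00  6.860e-02]
 [ 0.000e+00  0.000e+00  0.000e+00  1.000e+00]] -5.325137074630238
```

View pics/w4.png

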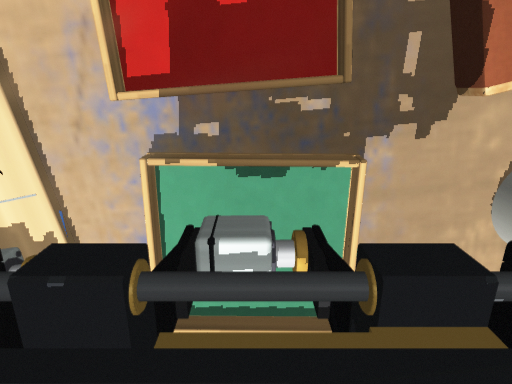

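The buffer is held square to the green tray and centred between its walls (u≈150 and u≈360). I'll lower it now.

```bash
python3 -m crank '[[[0,0,20,0,0.05],[0,0,20,0,0.05],[0,0,13,0,0.05],[0,0,4,0,0.05],[0,0,1,0,0.05],[0,0,0,0,0.05],[0,0,0,0,0.05]]]' 10
python3 -m crank '[[[0,0,0,0,-0.1],[0,0,0,0,-0.25],[0,0,0,0,-0.35],[0,0,0,0,-0.5],[0,0,0,0,-0.6],[0,0,0,0,-0.6]]]'
python3 -m crank '[[[0,0,-20,0,-0.6],[0,0,-35,0,-0.6],[0,0,-35,0,-1],[0,0,0,0,-1]]]' 8
```

```text
time: 7.12
position: [0.632, -0.2373, 0.0118]
tool_rot: [2.324, 2.112, 0.001]
ft_force: [0.3, -0.6, -0.7]
grip_width: 0.614
grip_force: 10.0
time: 7.62
position: [0.6314, -0.2369, 0.0108]
tool_rot: [2.325, 2.112, 0.001]
ft_force: [-0.0, -0.1, -0.2]
grip_width: 0.776
grip_force: 0.0
time: 7.95
position: [0.6352, -0.2394, 0.1083]
tool_rot: [2.318, 2.105, 0.009]
ft_force: [1.6, -0.5, 1.3]
grip_width: 0.881
grip_force: 0.0
```

```bash
python3 -m crank '[[[0,0,0,-0.1,-1],[0,0,0,-0.106,-1],[-2,-37,0,0,-1],[-2,-37,0,0,-1],[-2,-37,0,0,-1],[-2,-37,0,0,-1],[-3,-38,0,0,-1],[0,0,20,0,-1],[0,0,20,0,-1],[0,0,20,0,-1]]]' 8
python3 -m crank '[[[0,0,0,0,-1],[0,0,0,0,-1]]]'
python3 - <<'E'
from h import *
d=shot('wrist');T=tcp();print(T.round(4)[:3,3],np.degrees(np.arctan2(T[1,1],T[0,1])));cv2.imwrite('pics/w5.png',d['bgr'])
E
```

```text
time: 8.78
position: [0.448, -0.2684, 0.041]
tool_rot: [2.096, 2.337, 0.005]
ft_force: [0.1, 0.3, 0.2]
grip_width: 1.0
grip_force: 0.0
time: 8.95
position: [0.4468, -0.2682, 0.0402]
tool_rot: [-2.096, -2.339, 0.002]
ft_force: [-0.6, 0.0, -0.0]
grip_width: 1.002
grip_force: 0.0
[ 0.4477 -0.2687  0.0411] 6.2815793494716905
```

View pics/w5.png

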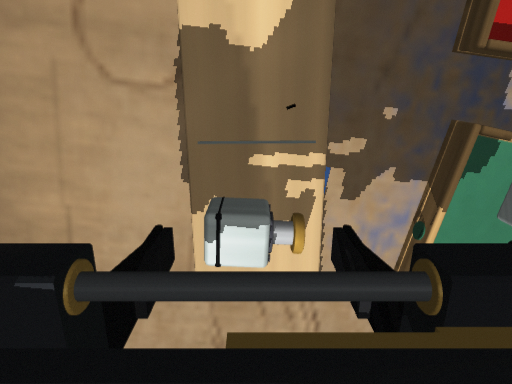

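The right buffer, at u≈205–305, is centred between the fingers. I'll lower and squeeze.

```bash
python3 -m crank '[[[0,0,16,0,-1],[0,0,10,0,-0.8],[0,0,0,0,-0.6],[0,0,0,0,-0.5],[0,0,0,0,-0.4],[0,0,0,0,-0.35],[0,0,0,0,-0.3],[0,0,0,0,-0.26],[0,0,0,0,-0.22],[0,0,0,0,-0.18]]]' 8
python3 -m crank '[[[0,0,0,0,-0.14],[0,0,0,0,-0.1],[0,0,0,0,-0.06],[0,0,0,0,0],[0,0,0,0,0.05],[0,0,0,0,0.05]]]'
```

```text
time: 9.83
position: [0.4474, -0.2684, 0.015]
tool_rot: [-2.096, -2.34, -0.0]
ft_force: [-2.4, 1.0, 4.5]
grip_width: 0.636
grip_force: 7.9
time: 10.33
position: [0.4474, -0.2684, 0.0149]
tool_rot: [-2.096, -2.34, -0.0]
ft_force: [-2.7, 1.3, 6.3]
grip_width: 0.631
grip_force: 7.9
```

The right buffer is firm too, at 54.9 mm under 8 N. I'll put it in the second green slot.

```bash
python3 -m crank '[[[0,0,-10,0,0.05],[0,0,-20,0,0.05],[0,0,-25,0,0.05],[-6,23,0,0,0.05],[-12,35,0,0,0.05],[-12,36,0,0,0.05],[-12,36,0,0,0.05],[-10,30,0,0,0.05],[0,13,0,0,0.05],[0,0,0,0.1,0.05]]]' 10
python3 -m crank '[[[0,0,0,0.106,0.05],[0,0,0,0,0.05],[0,0,0,0,0.05]]]'
python3 - <<'E'
from h import *
d=shot('wrist');T=tcp();print(T.round(4)[:3,3],np.degrees(np.arctan2(T[1,1],T[0,1])));cv2.imwrite('pics/w6.png',d['bgr'])
E
```

```text
time: 11.17
position: [0.6292, -0.2995, 0.0692]
tool_rot: [2.206, 2.235, 0.001]
ft_force: [-1.1, 1.0, -1.7]
grip_width: 0.622
grip_force: 9.9
time: 11.42
position: [0.6252, -0.3007, 0.0695]
tool_rot: [-2.322, -2.116, 0.001]
ft_force: [0.9, -0.3, -1.0]
grip_width: 0.628
grip_force: 9.9
[ 0.6251 -0.3007  0.0696] -5.336329386467549
```

View pics/w6.png

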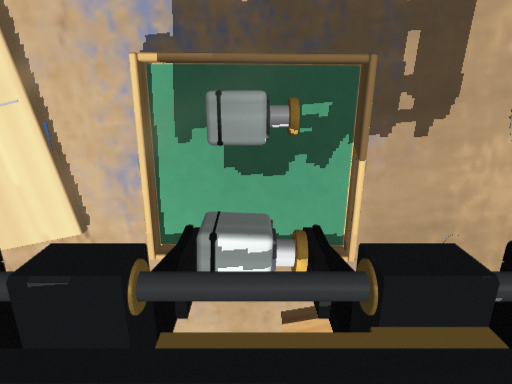

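The first buffer lies flat in the tray, about 17 mm from the left wall as planned. The second is square over its slot, so I'll lower it.

```bash
python3 -m crank '[[[0,0,20,0,0.05],[0,0,20,0,0.05],[0,0,13,0,0.05],[0,0,4,0,0.05],[0,0,1,0,0.05],[0,0,0,0,0.05],[0,0,0,0,0.05]]]' 10
python3 -m crank '[[[0,0,0,0,-0.1],[0,0,0,0,-0.25],[0,0,0,0,-0.35],[0,0,0,0,-0.5],[0,0,0,0,-0.6],[0,0,0,0,-0.6]]]'
python3 -m crank '[[[0,0,-20,0,-0.6],[0,0,-35,0,-0.6],[0,0,-35,0,-1],[0,0,0,-0.1,-1],[0,0,0,-0.106,-1],[0,0,0,0,-1]]]' 8
```

```text
time: 12.05
position: [0.6259, -0.3015, 0.0127]
tool_rot: [2.324, 2.111, 0.001]
ft_force: [0.3, -1.4, -1.0]
grip_width: 0.625
grip_force: 9.9
time: 12.55
position: [0.6255, -0.301, 0.0119]
tool_rot: [2.325, 2.112, 0.001]
ft_force: [-0.1, 0.6, 0.2]
grip_width: 0.774
grip_force: 0.0
time: 13.05
position: [0.6257, -0.3012, 0.1028]
tool_rot: [2.092, 2.342, 0.002]
ft_force: [-0.4, -0.0, -0.5]
grip_width: 0.97
grip_force: 0.0
```

```bash
python3 -m crank '[[[32,-22,0,0,-1],[36,-25,0,0,-1],[36,-25,0,0,-1],[36,-25,0,0,-1],[36,-25,0,0,-1],[36,-25,0,0,-1],[30,-20,0,0,-1],[10,-6,30,0,-1],[0,0,30,0,-1],[0,0,0,0,-1]]]' 8
python3 -m crank '[[[0,0,0,0,-1],[0,0,0,0,-1]]]'
python3 - <<'E'
from h import *
d=shot('wrist');T=tcp();print(T.round(4)[:3],np.degrees(np.arctan2(T[1,1],T[0,1])));cv2.imwrite('pics/w7.png',d['bgr'])
E
```

```text
time: 13.88
position: [0.4281, -0.0759, 0.0379]
tool_rot: [-2.093, -2.335, 0.007]
ft_force: [0.1, -0.2, -0.2]
grip_width: 0.997
grip_force: 0.0
time: 14.05
position: [0.4335, -0.0786, 0.0425]
tool_rot: [2.098, 2.337, -0.001]
ft_force: [0.1, 0.2, 0.4]
grip_width: 0.992
grip_force: 0.0
[[-1.074e-01  9.942e-01  1.700e-03  4.341e-01]
 [ 9.942e-01  1.074e-01 -9.000e-04 -7.860e-02]
 [-1.000e-03  1.600e-03 -1.000e+00  4.280e-02]] 6.164505338495778
```

View pics/w7.png

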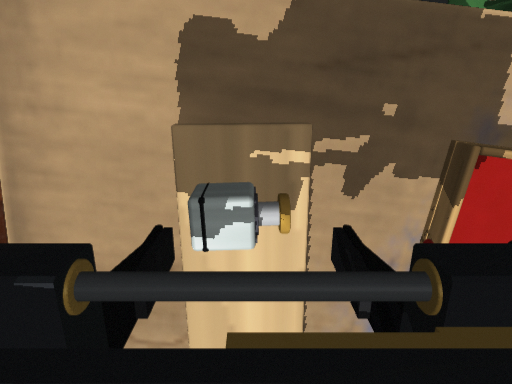

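The left buffer appears about 13 px left and 20 px above centre, because one row fell short of its shift by about 10 mm along x and 7 mm along y. I'll correct, then lower and squeeze.

```bash
python3 -m crank '[[[10,-7,0,0,-1],[0,0,0,0,-1],[0,0,0,0,-1],[0,0,16,0,-1],[0,0,11,0,-1],[0,0,0,0,-1],[0,0,0,0,-1]]]' 8
python3 -m crank '[[[0,0,0,0,-0.8],[0,0,0,0,-0.6],[0,0,0,0,-0.5],[0,0,0,0,-0.4],[0,0,0,0,-0.35],[0,0,0,0,-0.3],[0,0,0,0,-0.26],[0,0,0,0,-0.22],[0,0,0,0,-0.18],[0,0,0,0,-0.15]]]'
python3 -m crank '[[[0,0,0,0,-0.12],[0,0,0,0,-0.1],[0,0,0,0,-0.06],[0,0,0,0,0],[0,0,0,0,0.05],[0,0,0,0,0.05]]]'
```

```text
time: 14.68
position: [0.4249, -0.0692, 0.0148]
tool_rot: [2.097, 2.339, -0.002]
ft_force: [0.1, -0.3, 0.6]
grip_width: 1.0
grip_force: 0.0
time: 15.52
position: [0.4238, -0.0685, 0.0145]
tool_rot: [-2.095, -2.339, 0.002]
ft_force: [-2.7, -0.4, 3.9]
grip_width: 0.591
grip_force: 4.5
time: 16.02
position: [0.4246, -0.0684, 0.0146]
tool_rot: [-2.096, -2.34, -0.0]
ft_force: [-2.4, -0.8, 4.6]
grip_width: 0.528
grip_force: 8.0
```

The left buffer is fully in at 46 mm under 8 N, so it is the soft one. I'll carry it to the red tray.

```bash
python3 -m crank '[[[0,0,0,0,0.05],[0,0,-10,0,0.05],[0,0,-20,0,0.05],[0,0,-25,0,0.05],[-4,25,0,0,0.05],[-8,35,0,0,0.05],[-8,35,0,0,0.05],[-8,35,0,0,0.05],[-6,35,0,0,0.05],[-4,34,0,0,0.05]]]' 9
python3 -m crank '[[[0,0,0,0.11,0.05],[0,0,0,0,0.05],[0,0,0,0,0.05]]]'
python3 - <<'E'
from h import *
T=tcp();print(T.round(4)[:3,3],np.degrees(np.arctan2(T[1,1],T[0,1])))
E
```

```text
time: 16.85
position: [0.6289, -0.0843, 0.0684]
tool_rot: [2.095, 2.34, -0.0]
ft_force: [0.3, 0.6, 0.6]
grip_width: 0.527
grip_force: 9.0
time: 17.1
position: [0.6261, -0.0846, 0.0685]
tool_rot: [-2.219, -2.224, 0.003]
ft_force: [0.1, 0.1, -1.4]
grip_width: 0.53
grip_force: 9.0
[ 0.6261 -0.0846  0.0685] 0.1393944647594663
```

```bash
python3 -m crank '[[[0,0,20,0,0.05],[0,0,20,0,0.05],[0,0,13,0,0.05],[0,0,4,0,0.05],[0,0,0,0,0.05],[0,0,0,0,0.05],[0,0,0,0,0.05]]]' 9
python3 -m crank '[[[0,0,0,0,0],[0,0,0,0,-0.07],[0,0,0,0,-0.14],[0,0,0,0,-0.2],[0,0,0,0,-0.26],[0,0,0,0,-0.32],[0,0,0,0,-0.45],[0,0,0,0,-0.6],[0,0,0,0,-0.6]]]'
python3 -m crank '[[[0,0,-20,0,-0.6],[0,0,-35,0,-0.6],[0,0,-35,0,-1],[0,0,-35,0,-1],[30,-35,0,0,-1],[36,-10,0,0,-1],[36,0,0,0,-1],[36,0,0,0,-1],[36,0,0,0,-1],[0,0,0,0,-1]]]'
python3 - <<'E'
from h import *
d=shot('top');cv2.imwrite('pics/end.png',cv2.resize(d['bgr'][100:300,120:380],None,fx=3,fy=3,interpolation=cv2.INTER_CUBIC))
E
```

```text
time: 17.68
position: [0.6274, -0.0845, 0.0138]
tool_rot: [2.22, 2.221, 0.002]
ft_force: [1.1, -0.7, -0.2]
grip_width: 0.525
grip_force: 9.0
time: 18.43
position: [0.6268, -0.0844, 0.0127]
tool_rot: [2.221, 2.221, 0.0]
ft_force: [-0.7, -0.0, -0.1]
grip_width: 0.766
grip_force: 0.0
time: 19.27
position: [0.5844, 0.0976, 0.1373]
tool_rot: [-2.205, -2.232, -0.006]
ft_force: [-0.3, 1.3, -0.8]
grip_width: 0.998
grip_force: 0.0
```

View pics/end.png

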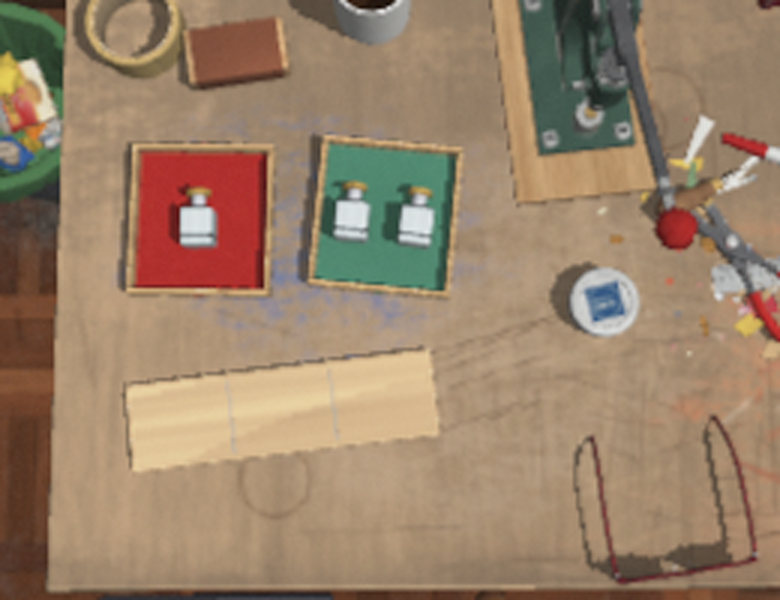

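The final view shows the soft buffer in the red tray at (198,218) and both firm ones in the green tray at (352,212) and (415,217). All three lie flat and centred, and the tin, block and spectacles have not moved.

```bash
python3 -c "
from bench import job;print(job.close_job())"
```

```text
the job is handed in; nothing more can be done
None
```

The left buffer was soft and is in the red tray; the middle and right ones were firm and are in the green tray; I squeezed with at most 10 N and handed the job in shortly after 19 s, but the hand-in returned no verdict.

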